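# Prise open the trackball unit and put its balls in to wash

### The arm

A 6-joint arm with a two-finger parallel gripper is mounted at the origin on the work surface. World frame = base frame: x ahead of the robot, y to its left, z up, the work surface at z = 0. Lengths are in m, angles in degrees, forces in N, time in s.
With the tool pointing down it reaches from about 0.325 to 0.85 m from the base axis. Payload 15.5 kg.
Tool frame: the origin (TCP) lies midway between the tips of the shut fingers; the grasp point (between the pads) lies 19 mm behind it; z points along the fingers, y is the line along which they close (so a half turn about z gives the same grasp; the last joint's range is limited). The gripper opens to 91 mm and grips with 3 to 60 N. Pads are 32 mm wide; open, the fingers measure 118 mm over their backs; the gripper's body (76 mm by 178 mm) begins 60 mm behind the grasp point.
Start: joints at [-76.289, 28.281, 77.091, -0, 74.628, -5.472], TCP at [0.205, -0.59, 0.214] pointing down, gripper open.
Joint ranges: [-166.48, 166.48], [-47.26, 123.95], [12.59, 153.08], [-70.14, 250.14], [6.76, 159.57], [-176.63, 176.63]. Speed limits (degrees/s): [108.29, 108.29, 147.25, 172.46, 172.46, 172.46].

### API

Orientations are given as a 3x3 rotation matrix whose columns are the frame's x, y, z axes.
In Python, from bench import ctrl gives the robot as it stands. The module is installed in compiled form; this text tells all that it offers. Calls block until the motion is done:
- ctrl.goto(position, orientation): joint-space move of the TCP to a pose.
- ctrl.move_l(position, vel=0.15, ori=None, contact_N=None): straight line of the TCP; ori=None keeps the orientation; vel is the mean speed in m/s. With contact_N (N) it stops when the force on the tool has changed by that much, and returns True; else False.
- ctrl.movej(angles): joint-space move.
- ctrl.command_gripper(opening): opening from 0.0 (shut) to 1.0 (fully open); the grip force is fixed at half the most; returns when the fingers have stopped.
- ctrl.sleep(seconds).
- ctrl.ik(position, orientation): joint angles nearest the present ones, or None.
- ctrl.read_camera(name): name is "side" or "top" or "wrist"; returns the picture (420x560x3 uint8, blue, green, red); there is no depth.
- ctrl.camera_params(name): a dict with "fx", "fy", "cx", "cy" (pixels), "pose" (4x4, takes a point from camera to world coordinates); the wrist camera has in their place "T_tool_cam" (4x4, takes a point from camera to tool coordinates, whose origin is the TCP and whose axes are the flange's). Camera axes: x right, y up, looking along -z (the intrinsics and any distortion apply to the point x, -y, -z); pixel columns grow to the right and rows downward; lengths in m; the calibration is good to about 2 mm. A picture is of the moment at which its call begins: read the wrist's pose just before it. camera_params takes no time and is no camera call.
A pose or a line that the arm cannot do raises ctrl.MotionError and nothing moves.
- ctrl.sign_off(): hands the job in; it is judged then, once.
Readings, each from a call of its own:
- ctrl.current_t(): time.
- ctrl.current_q(): joint angles.
- ctrl.current_dq(): joint speeds.
- ctrl.current_effort(): joint torques, N m.
- ctrl.current_tool_pos(): TCP position.
- ctrl.current_eef_rot(): TCP orientation.
- ctrl.current_contact_force(): force on the tool from outside, world axes, zero at the start.
- ctrl.current_wrist_torque(): the same for the moment, N m.
- ctrl.current_grip_width(): opening from 0.0 (shut) to 1.0 (fully open).
- ctrl.current_grasp_force(): force on a finger pad.
Only numpy, scipy, OpenCV 4.12 (cv2) and the standard library are available. Lean on these libraries where they do the work, as an engineer would, in place of code of your own. Each camera call takes 0.05 s, during which the arm holds its last target. There are 200 camera calls.

### The job

Pick up the orange pry tool from the green mat, put its blade in the slot of the trackball unit and lever the cover up with it, then open the cover to about upright. Lower every trackball in the unit gently to the floor of the blue wash tub, without dropping or throwing any into it, then shut the cover fully and leave the pry tool lying flat on the green mat. Leave everything else on the bench where it is.

Things in the scene. Friction and masses are not known exactly. Their poses are not given: they have to be found in the camera images.
- unit: Trackball unit, grey open-topped box fixed to the bench: 250 mm along x, 150 mm along y, walls and floor 6 mm, rim 70 mm up. Origin: centre of underside. Hinge of the cover on its +y side, pry slot in the middle of its -y side. Four ball seats (three posts each, tops 14 mm above the bench, within 15 mm of the seat's centre) at x = -81, -27, +27, +81, y = 0 mm; some may be empty.
- unit_slot (a point): Centre of the pry slot, on the outer face of the unit's -y side, 65 mm above the bench. The slot is 55 mm wide (along the unit's x) and 10 mm high: lower lip (yellow) 60 mm above the bench, upper lip the underside of the cover at 70 mm. A blade goes in level, along the unit's +y.
- cover (a joint): Angle of the flat white cover (250 x 150 x 6 mm, 0.12 kg) lying flush on the unit's rim, a yellow mark over the slot: 0 = shut, grows as its -y edge lifts, stop at 1.9 rad (leaning back). Stiff hinge (friction 0.12 N m, plus 0.09 N m of weight when level): the cover stays where it is left and must be pushed shut.
- cover_hinge (a point): Middle of the cover's hinge line, at the top edge of the unit's +y side, 70 mm above the bench. The axis is along the unit's x.
- cover_edge (a point): Middle of the free edge of the cover, on its underside, 150 mm from the hinge line.
- pry: Pry tool, 0.1 kg. Orange handle 75 x 20 mm, 24 mm high; steel blade 75 mm long, 18 mm wide, 3 mm thick, sticking out at its +x end at half its height. Origin: on its underside, 20 mm behind the handle's front end (a good place to grip); x points to the blade tip, z up as it lies. The handle reaches from x = -55 to +20 mm.
- pry_tip (a point): Middle of the blade's tip, 95 mm ahead of the pry tool's origin and 12 mm above its underside.
- mat: Thin green tool mat fixed to the bench, 260 mm (x) by 140 mm (y), 2 mm thick; origin: centre of its underside. The pry tool lies on it at the start.
- tub: Deep blue wash tub fixed to the bench, inside 200 x 200 mm, walls 4 mm, rim 74 mm above the bench; origin: centre of its underside. Floor 4 mm thick; white ribs, 4 mm wide and 6 mm high, along its x and y axes part it into four fields of about 98 x 98 mm, centred at x, y = +-50 mm. The tabs outside the rim are only for looks.
- ballA: Red trackball, 40 mm diameter, about 60 g; origin at its centre. Starts on one of the unit's seats with its centre about 32 mm above the bench, or is absent (None).
- ballB: Blue trackball, 40 mm diameter, about 60 g; origin at its centre. Starts on one of the unit's seats with its centre about 32 mm above the bench, or is absent (None).
- ballC: Green trackball, 40 mm diameter, about 60 g; origin at its centre. Starts on one of the unit's seats with its centre about 32 mm above the bench, or is absent (None).
- ballD: Yellow trackball, 40 mm diameter, about 60 g; origin at its centre. Starts on one of the unit's seats with its centre about 32 mm above the bench, or is absent (None).
- meter: Yellow multimeter, 140 x 75 x 34 mm, lying on the bench; bystander.
- reel: Pink solder reel, 52 mm diameter, 38 mm high, standing; bystander.
- driver: Screwdriver lying on the bench; bystander.
- flux: Small bottle, 48 mm diameter, 110 mm high; bystander.
- mug: White mug, 76 mm diameter, 85 mm high; bystander.
- board: Green circuit board, 90 x 60 x 8 mm; bystander.

How it is judged (in metres and radians):
On the way, in this order (a step that is already met when the one before it is completed fails the run):
1. the pry tool, touching the cover, has levered it up by more than 0.15 rad (value of joint cover above 0.15 rad and contact force between pry and cover above 0.2 N), for 0.1 s.
2. the cover stands open by more than 1.3 rad (value of joint cover above 1.3 rad), for 0.2 s.
3. every ball present is in the tub, on its floor (x of ballA in the frame of tub between -0.1 and 0.1 m and y of ballA in the frame of tub between -0.1 and 0.1 m and z of each of ballA, ballB, ballC, ballD in the frame of tub below 0.045 m and x of ballB in the frame of tub between -0.1 and 0.1 m and y of ballB in the frame of tub between -0.1 and 0.1 m and x of ballC in the frame of tub between -0.1 and 0.1 m and y of ballC in the frame of tub between -0.1 and 0.1 m and x of ballD in the frame of tub between -0.1 and 0.1 m and y of ballD in the frame of tub between -0.1 and 0.1 m), for 0.2 s.
At the end, for the whole second after the job is handed in: Every ball that is present lies still inside the tub, its centre less than 45 mm above the bench (on the floor, not on another ball); the cover is shut to within 0.05 rad; the pry tool lies flat and still, right way up, with its origin over the mat (all of step 3 and linear speed of each of ballA, ballB, ballC, ballD below 0.03 m/s and value of joint cover below 0.05 rad and x of pry in the frame of mat between -0.13 and 0.13 m and y of pry in the frame of mat between -0.07 and 0.07 m and z of pry in the frame of mat below 0.008 m and angle between pry's own z axis and vertical below 0.12 rad and linear speed of pry below 0.02 m/s); the robot touches nothing.
It fails at once if a ball is pressed into the tub with more than 20 N (contact force between any of ballA, ballB, ballC, ballD and tub above 20 N).
It fails at once if a ball is dropped or thrown into the tub: it is faster than 0.5 m/s (a fall of some 13 mm) inside the tub, its centre below the rim ((x of ballA in the frame of tub between -0.1 and 0.1 m and y of ballA in the frame of tub between -0.1 and 0.1 m and z of ballA in the frame of tub below 0.074 m and linear speed of ballA above 0.5 m/s) or (x of ballB in the frame of tub between -0.1 and 0.1 m and y of ballB in the frame of tub between -0.1 and 0.1 m and z of ballB in the frame of tub below 0.074 m and linear speed of ballB above 0.5 m/s) or (x of ballC in the frame of tub between -0.1 and 0.1 m and y of ballC in the frame of tub between -0.1 and 0.1 m and z of ballC in the frame of tub below 0.074 m and linear speed of ballC above 0.5 m/s) or (x of ballD in the frame of tub between -0.1 and 0.1 m and y of ballD in the frame of tub between -0.1 and 0.1 m and z of ballD in the frame of tub below 0.074 m and linear speed of ballD above 0.5 m/s)).
It fails at once if a bystander (meter, reel, screwdriver, bottle, mug or board) is moved by more than 40 mm (distance of any of meter, reel, driver, flux, mug, board from where it was at the start of the episode above 0.04 m).
Of ballA, ballB, ballC, ballD only 2 to 4 are there at a start; the rules pass over those that are not, and their reading is None.
At some moment in a run one of pry may be knocked a few centimetres aside while the robot is not near it.
It also fails if it takes over 210 s, if anything falls off the work surface, if the arm or the gripper's body presses on something with over 40 N, if the wrist force passes 120 N, or if a joint passes its speed limit or range.

## Working session

There is one attempt and no reset: what is moved stays moved. The work goes in short steps, each a Python script; the robot and the scene stay as the last script left them, time stands still between calls to the robot, and variables do not carry over. Pictures are saved under pics/ and viewed, at most 14 in all, crops included, and the job is handed in when it is done.

```bash
mkdir -p pics; ls; python3 - <<'E'
from bench import ctrl
import cv2,numpy as np
for n in ("top","side"):
    cv2.imwrite(f"pics/{n}0.png",ctrl.read_camera(n))
    p=ctrl.camera_params(n);print(n,{k:(np.round(v,4).tolist() if hasattr(v,'__len__') and not isinstance(v,str) else v) for k,v in p.items()})
print(ctrl.camera_params("wrist"));print(ctrl.current_eef_rot(),ctrl.current_t())
E
```

```text
pics
top {'fx': 383.51985854405973, 'fy': 383.51985854405973, 'cx': 281.61216749967485, 'cy': 211.29996469612234, 'pose': [[-0.0267, 0.9925, -0.1191, 0.436], [-0.9992, -0.03, -0.0254, 0.0148], [-0.0288, 0.1184, 0.9926, 1.1145], [0.0, 0.0, 0.0, 1.0]]}
side {'fx': 476.7644552832554, 'fy': 476.7644552832554, 'cx': 279.1314029279131, 'cy': 204.72112610059122, 'pose': [[-0.9944, 0.075, -0.0745, 0.4618], [-0.1051, -0.7749, 0.6233, 0.8346], [-0.011, 0.6277, 0.7784, 1.0909], [0.0, 0.0, 0.0, 1.0]]}
{'fx': 352.1080299478923, 'fy': 352.1080299478923, 'cx': 278.9425902187217, 'cy': 205.75515828871977, 'T_tool_cam': array([[-7.71993834e-06,  9.70207881e-01,  2.42273953e-01,
         6.81780950e-02],
       [ 9.99999448e-01,  2.62039715e-04, -1.01749717e-03,
         7.05763859e-04],
       [-1.05066917e-03,  2.42273812e-01, -9.70207347e-01,
        -1.71522982e-01],
       [ 0.00000000e+00,  0.00000000e+00,  0.00000000e+00,
         1.00000000e+00]])}
[[ 9.44473995e-01  3.28586044e-01 -2.90939470e-04]
 [ 3.28586167e-01 -9.44473448e-01  1.01801486e-03]
 [ 5.97208711e-05 -1.05708725e-03 -9.99999439e-01]] 0.1
```

View pics/top0.png

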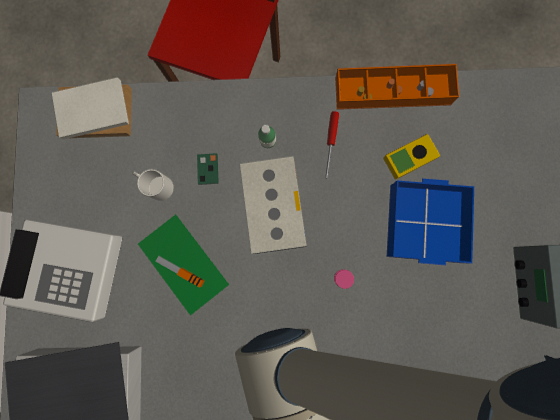

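View pics/side0.png

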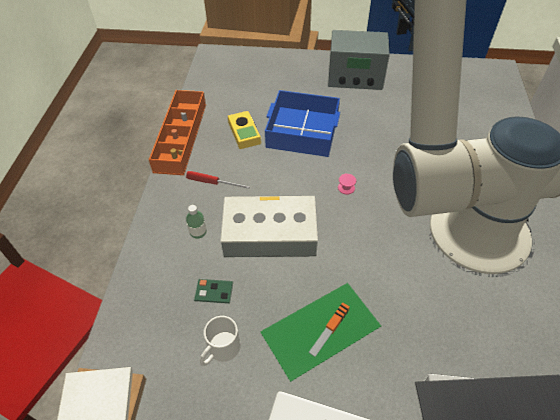

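Top view: cover spans px (242–305, 157–253) with its yellow mark at (298,201), so the unit's -y is world -y. The pry blade is at (168,265), handle (190,279), mat centre ~(184,265), and tub ~(431,223). The side view agrees, and the bottle stands close to the unit. Next I measure both views by segmentation.

```bash
cat > h.py <<'E'
from bench import ctrl
import cv2,numpy as np
def cam(n):
    p=ctrl.camera_params(n); P=p["pose"] if "pose" in p else None
    if P is None:
        T=np.eye(4);T[:3,:3]=ctrl.current_eef_rot();T[:3,3]=ctrl.current_tool_pos();P=T@p["T_tool_cam"]
    return p,P
def px2w(p,P,uv,z):
    uv=np.atleast_2d(uv).astype(float)
    d=np.c_[(uv[:,0]-p["cx"])/p["fx"],-(uv[:,1]-p["cy"])/p["fy"],-np.ones(len(uv))]@P[:3,:3].T
    return P[:3,3]+d*((z-P[2,3])/d[:,2])[:,None]
def w2px(p,P,X):
    c=(np.atleast_2d(X)-P[:3,3])@P[:3,:3]
    return np.c_[p["cx"]+p["fx"]*c[:,0]/-c[:,2],p["cy"]+p["fy"]*c[:,1]/c[:,2]]
def mask(img,lo,hi,roi=None):
    m=cv2.inRange(cv2.cvtColor(img,cv2.COLOR_BGR2HSV),np.array(lo),np.array(hi))
    if roi: z=np.zeros_like(m);x0,y0,x1,y1=roi;z[y0:y1,x0:x1]=255;m&=z
    return m
def blob(m):
    c=max(cv2.findContours(m,cv2.RETR_EXTERNAL,cv2.CHAIN_APPROX_NONE)[0],key=cv2.contourArea)
    return c[:,0,:]
def rect(p,P,m,z):   # blob edge -> min-area rectangle on plane z (mm)
    w=px2w(p,P,blob(m),z)[:,:2]*1000
    (c,s,a)=cv2.minAreaRect(w.astype(np.float32)); return np.round(c,1),np.round(s,1),round(a,1)
def down(yaw):  # tool pointing down, tool x at yaw deg
    a=np.radians(yaw);return np.array([[np.cos(a),np.sin(a),0],[np.sin(a),-np.cos(a),0],[0,0,-1.]])
E
python3 - <<'E'
from h import *
R={"top":dict(mat=(130,205,240,320),cover=(230,145,315,260),tub=(375,170,485,270),pry=(150,250,212,292)),
   "side":dict(mat=(255,275,390,385),cover=(215,190,325,262),tub=(255,85,345,165),pry=(305,298,355,360))}
for n in R:
    im=cv2.imread(f"pics/{n}0.png");p,P=cam(n);r=R[n]
    print(n,"mat",rect(p,P,mask(im,(45,120,40),(75,255,255),r["mat"]),.002))
    m=mask(im,(0,0,120),(180,70,255),r["cover"])
    print("cover",rect(p,P,m,.076))
    y=mask(im,(18,120,120),(32,255,255),r["cover"]);print("mark",px2w(p,P,blob(y).mean(0),.076)*1000)
    print("tub",rect(p,P,mask(im,(105,120,40),(128,255,255),r["tub"]),.074))
    rib=mask(im,(0,0,110),(180,90,255),r["tub"]);b=blob(rib)
    print("rib",rect(p,P,rib,.010))
    for nm,lo,hi,z in(("handle",(5,150,100),(18,255,255),.024),("blade",(0,0,90),(180,60,255),.0155)):
        m=mask(im,lo,hi,r["pry"]);m=cv2.morphologyEx(m,cv2.MORPH_CLOSE,np.ones((5,5)));print(nm,rect(p,P,m,z))
    for nm,lo,hi,roi in(("flux",(35,20,80),(90,255,255),(250,118,285,150)),):
        if n=="top":print(nm,px2w(p,P,(267,128),.11)*1000,px2w(p,P,(267,145),0)*1000)
E
```

```text
top mat (array([425.6, 334.7]), array([258.9, 140.1]), 37.0)
cover (array([582.1,  66.2]), array([250.4, 151.6]), 6.4)
mark [[ 5.89103560e+02 -5.28178372e-01  7.60000000e+01]]
tub (array([ 523.5, -359.3]), array([225.1, 229.9]), 83.6)
rib (array([ 521.5, -367.8]), array([140.9, 141.4]), 38.8)
handle (array([387.3, 306.3]), array([78.9, 22.4]), 59.7)
blade (array([399.4, 384.6]), array([81.6, 98.9]), 88.6)
flux [[785.17437836  74.08058152 110.        ]] [[770.8218186   81.74090162   0.        ]]
side mat (array([425.8, 336.2]), array([257., 139.]), 36.8)
cover (array([580.5,  88.2]), array([305.9, 234. ]), 5.5)
mark [[589.40003181   0.78129098  76.        ]]
tub (array([ 526.1, -329.2]), array([279.5, 227.9]), 83.3)
rib (array([ 532.4, -398.6]), array([323.3, 398.4]), 5.4)
handle (array([387.1, 310.6]), array([77.6, 22.4]), 60.9)
blade (array([367.9, 405.1]), array([75.8, 32.3]), 36.4)
```

```bash
cat >> h.py <<'E'
UA=6.3; UC=np.array([.5815,.0665]); a_=np.radians(UA)
ux=np.array([np.cos(a_),np.sin(a_)]); uy=np.array([-np.sin(a_),np.cos(a_)])
TA=-6.3; TC=np.array([.5215,-.3675])
def unit(x,y,z): return np.r_[UC+x*ux+y*uy,z]
def tub(x,y,z):
    a=np.radians(TA);return np.r_[TC+x*np.array([np.cos(a),np.sin(a)])+y*np.array([-np.sin(a),np.cos(a)]),z]
def shot(n,f):
    p,P=cam(n);im=ctrl.read_camera(n);cv2.imwrite(f"pics/{f}.png",im);return p,P,im
E
python3 - <<'E'
from h import *
o=np.array([.3965,.324]);
ctrl.goto([*o,.15],down(60))
p,P,im=shot("wrist","w_pry")
m=mask(im,(5,150,100),(18,255,255));m=cv2.morphologyEx(m,cv2.MORPH_CLOSE,np.ones((9,9)))
c,s,a=rect(p,P,m,.026);print(c,s,a,"tcp",ctrl.current_tool_pos(),ctrl.current_t())
E
```

```text
[388.3 306.8] [75.5 19.8] 59.9 tcp [0.39687795 0.32363656 0.14999457] 3.4167
```

View pics/w_pry.png

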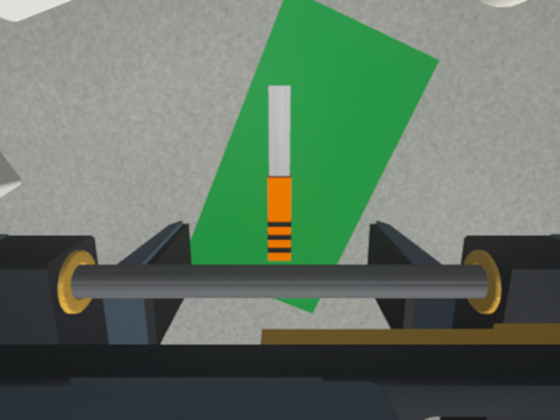

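The wrist view shows the blade from (280,86) to (280,177) and the handle down to (280,262). It measures 75.5 x 19.8 mm, as it should. The origin is (0.397, 0.322), so I'll grip there.

```bash
python3 - <<'E'
from h import *
ctrl.goto([.397,.322,.06],down(60))
print(ctrl.move_l([.397,.322,.0055],vel=.06,contact_N=5),ctrl.current_tool_pos())
ctrl.command_gripper(0.0);print("width mm",ctrl.current_grip_width()*91,ctrl.current_grasp_force(),ctrl.current_tool_pos())
ctrl.move_l([.397,.322,.2],vel=.15)
ctrl.goto(unit(0,-75e-3-.215,.2),down(90+UA))
ctrl.move_l(unit(0,-.075-.130,.056),vel=.15)
print(ctrl.current_q(),ctrl.current_tool_pos(),ctrl.current_contact_force(),ctrl.current_t())
shot("wrist","w_slot");_,_,im=shot("side","s_slot")
cv2.imwrite("pics/s_slot_c.png",cv2.resize(im[120:300,180:420],None,fx=3,fy=3))
E
```

```text
False [0.39717412 0.32211213 0.00574525]
width mm 19.56428496195679 29.99989628791809 [0.39698148 0.32199181 0.00548372]
[-1.83511732e+01  3.81560679e+01  8.67119506e+01 -3.05267519e-03
  5.50549091e+01 -2.46344803e+01] [ 0.60454123 -0.13775492  0.05673015] [ 0.74541366 -0.08633729 -1.66164395] 10.825
```

View pics/w_slot.png

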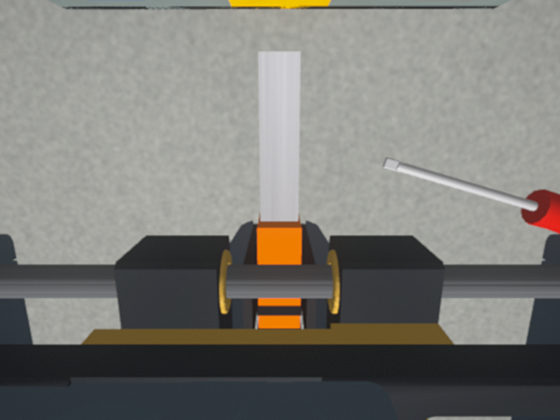

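The blade (258–300 px) is centred on the yellow slot (231–331 px) and parallel to it. I'll insert with a contact guard.

```bash
python3 - <<'E'
from h import *
p,P=cam("wrist")
t=ctrl.current_tool_pos()
for s in(-.009,.009):print(w2px(p,P,np.r_[t[:2]+.095*uy+s*ux,t[2]+.0095]))
z=t[2]-.0002
print(ctrl.move_l(unit(0,-.075-.063,z),vel=.04,contact_N=3),ctrl.current_tool_pos(),ctrl.current_contact_force())
d=(ctrl.current_tool_pos()[:2]-UC)@uy;print("tip y in unit",d+.095)
E
```

```text
[[256.65412297  50.47983753]]
[[298.8069408   50.47018526]]
False [ 0.59667221 -0.07085229  0.05652358] [ 0.24595047 -0.17140436 -1.07030093]
tip y in unit -0.04318772486763875
```

```bash
python3 - <<'E'
from h import *
r=.118; dz=.0083
def go(th,v=.08):
    y=.075-r*np.cos(th);z=.070+r*np.sin(th)-.0015*np.cos(th)-dz
    ctrl.move_l(unit(0,y-.095,z),vel=v)
for th in (.1,.2,.28):go(th,.04)
ctrl.sleep(.3);f=ctrl.current_contact_force();print(f);shot("side","s_lev")
for th in np.arange(.4,1.71,.13):
    go(th);print(round(th,2),np.round(ctrl.current_contact_force(),1),ctrl.current_wrist_torque().round(2))
go(1.7);ctrl.sleep(.3);print(ctrl.current_tool_pos(),ctrl.current_t())
shot("side","s_open")
E
```

```text
[ 0.37822806 -0.24200192 -0.95567611]
0.4 [ 0.6 -0.4 -1.6] [-0.   -0.06  0.02]
0.53 [-0.5 -0.1 -1.6] [ 0.02 -0.07 -0.01]
0.66 [-0.  -0.6 -1.6] [-0.02 -0.12 -0.02]
0.79 [ 0.2 -1.1 -0.9] [ 0.02 -0.1   0.05]
0.92 [ 0.2 -0.4 -1.5] [ 0.01 -0.11  0.04]
1.05 [ 0.9 -0.2  0.1] [-0.01 -0.1   0.05]
1.18 [-0.2  0.6 -1. ] [-0.02 -0.1   0.03]
1.31 [-0.2  0.3 -2. ] [-0.04 -0.13  0.03]
1.44 [-0.5  0.1 -0.1] [-0.01 -0.08  0.  ]
1.57 [ 0.3 -0.6 -1. ] [-0.04 -0.12 -0.  ]
1.7 [-0.  -0.8 -1.2] [-0.02 -0.14 -0.02]
[0.58200599 0.06165843 0.17890266] 18.75
```

View pics/s_open.png

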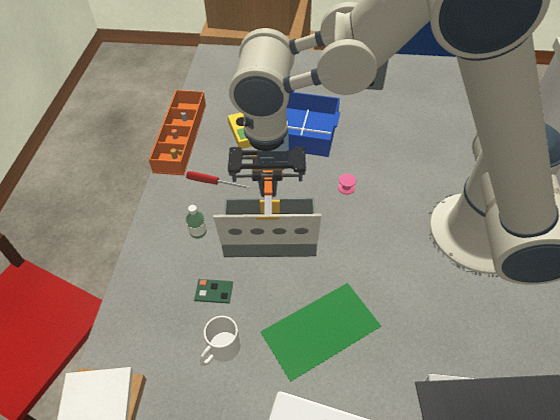

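```bash
python3 - <<'E'
from h import *
p,P=cam("side")
for th in(.28,.6,.9,1.2,1.4,1.5,1.6,1.7,1.8):
    print(th,[w2px(p,P,unit(s*.125,.075-.15*np.cos(th),.07+.15*np.sin(th)))[0].round(0).tolist() for s in(1,-1)])
print("hinge",[w2px(p,P,unit(s*.125,.075,z))[0].round(0).tolist() for s in(1,-1) for z in (.07,0)])
t=ctrl.current_tool_pos();print("tip",w2px(p,P,np.r_[t[:2]+.095*uy,t[2]+.0085]))
im=cv2.imread("pics/s_lev.png")[130:310,170:410];im2=cv2.imread("pics/s_open.png")[130:310,170:410]
cv2.imwrite("pics/cmp.png",cv2.resize(np.hstack([im,im2]),None,fx=1.66,fy=1.66))
E
```

```text
0.28 [[223.0, 189.0], [315.0, 188.0]]
0.6 [[221.0, 184.0], [316.0, 183.0]]
0.9 [[218.0, 185.0], [317.0, 184.0]]
1.2 [[216.0, 191.0], [319.0, 190.0]]
1.4 [[215.0, 198.0], [320.0, 197.0]]
1.5 [[214.0, 202.0], [320.0, 201.0]]
1.6 [[214.0, 207.0], [320.0, 206.0]]
1.7 [[213.0, 212.0], [321.0, 211.0]]
1.8 [[213.0, 218.0], [321.0, 217.0]]
hinge [[221.0, 242.0], [223.0, 257.0], [317.0, 241.0], [316.0, 256.0]]
tip [[267.4049676  218.66252782]]
```

View pics/cmp.png

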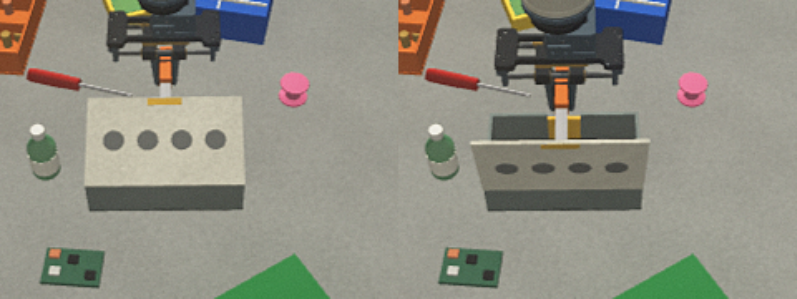

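The left crop shows the cover lifted on the blade, and the right crop shows it open at about 1.7 rad (edge row ~215, predicted 212–217). Next the pry goes back to the mat centre.

```bash
python3 - <<'E'
from h import *
t=ctrl.current_tool_pos()
ctrl.move_l(np.r_[t[:2]-.08*uy,t[2]],vel=.15)
ctrl.move_l(np.r_[t[:2]-.08*uy,.34],vel=.2)
a=np.radians(37);o=np.array([.4257,.3355])-.02*np.array([np.cos(a),np.sin(a)])
ctrl.goto([*o,.34],down(37));ctrl.move_l([*o,.03],vel=.15)
print(ctrl.move_l([*o,.0057],vel=.03,contact_N=4),ctrl.current_tool_pos())
ctrl.command_gripper(.5);ctrl.move_l([*o,.2],vel=.15)
# view above the unit, tool down, closing axis along unit y, camera toward -x or +x
for yaw in (UA,UA+180):
    q=ctrl.ik(unit(0,-.02,.35),down(yaw));print(yaw,q)
q=ctrl.current_q();ctrl.movej([-10,q[1],q[2],q[3],q[4],q[5]])
for n in("top","side"):shot(n,n+"1")
a=cv2.imread("pics/top1.png")[130:320,130:330];b=cv2.imread("pics/side1.png")[170:360,190:390]
cv2.imwrite("pics/v1.png",cv2.resize(np.hstack([a,b]),None,fx=2,fy=2));print(ctrl.current_t())
E
```

```text
True [0.40948373 0.32328187 0.00548327]
6.3 [-1.27528586e+00  1.93594779e+01  7.05054310e+01 -2.54444375e-14
  9.01350911e+01  8.24247141e+01]
186.3 [-1.27528586e+00  1.93594779e+01  7.05054310e+01 -2.54444375e-14
  9.01350911e+01 -9.75752859e+01]
28.5583
```

View pics/v1.png

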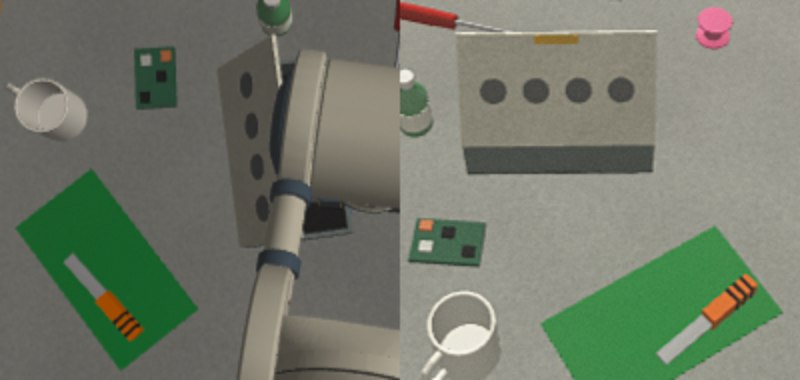

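The pry lies flat on the mat. However, my low crossing brushed the cover and it has partly closed: its edge is now at side-view row ~186, with the holes at row ~215. I'll work out the angle, then push it open again from underneath.

```bash
python3 - <<'E'
from h import *
p,P=cam("side");pt,Pt=cam("top")
for th in(.3,.45,.6,.8,.95,1.1):
    print(th,w2px(p,P,unit(0,.075-.075*np.cos(th),.076+.075*np.sin(th)))[0].round(),[w2px(pt,Pt,unit(s*.125,.075-.15*np.cos(th),.074+.15*np.sin(th)))[0].round() for s in(1,-1)], w2px(pt,Pt,unit(.081,.075-.075*np.cos(th),.076+.075*np.sin(th)))[0].round())
t=ctrl.current_tool_pos();print(t,((t[:2]-UC)@ux,(t[:2]-UC)@uy))
E
```

```text
0.3 [269. 213.] [array([291., 152.]), array([304., 246.])] [267. 174.]
0.45 [269. 212.] [array([287., 151.]), array([301., 246.])] [265. 173.]
0.6 [269. 211.] [array([283., 149.]), array([297., 246.])] [262. 173.]
0.8 [268. 211.] [array([275., 148.]), array([289., 247.])] [258. 172.]
0.95 [268. 212.] [array([268., 147.]), array([282., 248.])] [255. 172.]
1.1 [268. 214.] [array([260., 147.]), array([273., 249.])] [251. 172.]
[ 0.52060353 -0.03023045  0.19928893] (np.float64(-0.07114336722201978), np.float64(-0.08946385968450922))
```

```bash
python3 - <<'E'
from h import *
t=ctrl.current_tool_pos()
ctrl.move_l([t[0],t[1]-.06,.199],vel=.15)
t=ctrl.current_tool_pos();ctrl.move_l([t[0],t[1],.30],vel=.2)
ctrl.command_gripper(0)
ctrl.goto(unit(0,-.13,.30),down(UA));ctrl.move_l(unit(0,-.13,.157),vel=.15)
ctrl.move_l(unit(0,-.03,.157),vel=.1)
for y in(0,.03,.06,.083):
    print(ctrl.move_l(unit(0,y,.157),vel=.06,contact_N=15),np.round(ctrl.current_contact_force(),1))
ctrl.move_l(unit(0,-.08,.157),vel=.15)
ctrl.move_l(unit(0,-.08,.33),vel=.2)
p,P,im=shot("wrist","w_unit");_,_,s=shot("side","side2")
cv2.imwrite("pics/v2.png",np.hstack([im[:,:],cv2.resize(s[150:290,190:350],None,fx=1.5,fy=3)[:420,:240]]));print(ctrl.current_tool_pos(),ctrl.current_t())
E
```

```text
False [-1.   0.6 -0.3]
False [ 1.  -0.2  0.4]
False [-0.3 -0.   0.8]
False [-0.7 -0.5 -0.1]
[ 0.58975216 -0.01287138  0.32866648] 38.0583
```

View pics/v2.png

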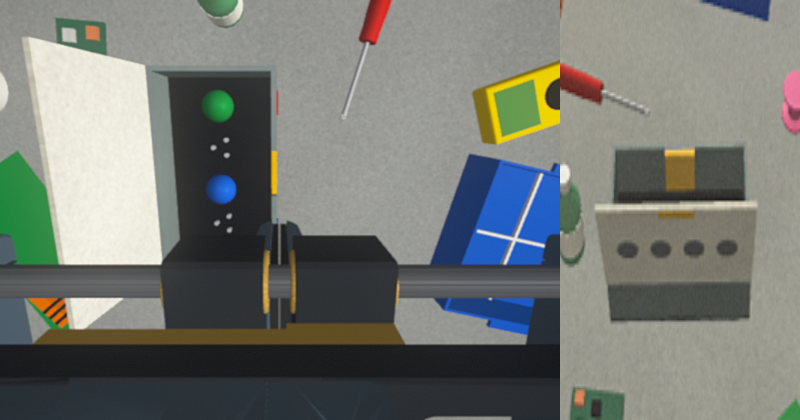

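```bash
python3 - <<'E'
from h import *
p,P=cam("wrist");im=cv2.imread("pics/w_unit.png")
for x in(.081,.027,-.027,-.081):print(x,"ball",w2px(p,P,unit(x,0,.032)).round(),"post",w2px(p,P,unit(x,0,.014)).round())
R=(160,65,280,240)
for nm,lo,hi in(("green",(45,100,40),(80,255,255)),("blue",(100,120,40),(128,255,255))):
    b=blob(mask(im,lo,hi,R));c,r=cv2.minEnclosingCircle(b);w=px2w(p,P,c,.032)[0];print(nm,c,r,w,(w[:2]-UC)@ux,(w[:2]-UC)@uy)
ctrl.goto(unit(-.08,-.10,.33),down(UA));shot("wrist","w_unit2")
E
```

```text
0.081 ball [[216. 107.]] post [[218. 107.]]
0.027 ball [[218. 149.]] post [[220. 148.]]
-0.027 ball [[219. 190.]] post [[221. 187.]]
-0.081 ball [[221. 228.]] post [[223. 224.]]
green (217.6081085205078, 105.71621704101562) 16.566640853881836 [0.66356807 0.07325328 0.032     ] 0.08231352780906034 -0.0022931837374532854
blue (221.14344787597656, 188.80361938476562) 15.613937377929688 [0.55596074 0.06117936 0.032     ] -0.02596888541359948 -0.0024859721725647888
```

View pics/w_unit2.png

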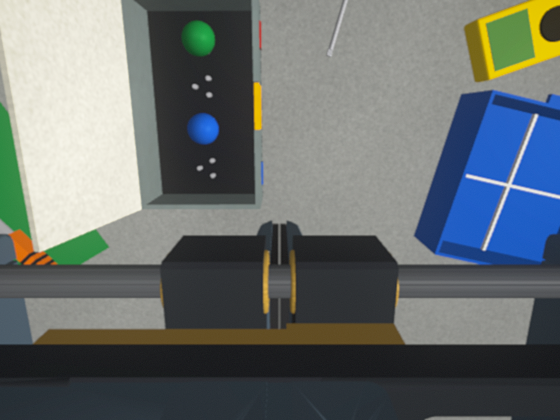

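Two balls are present: green on the +81 seat and blue on the -27 seat. The empty seats show posts at (202,86) and (207,168). I'll grip along the unit's y, tilted 15° away from the cover.

```bash
cat > ball.py <<'E'
from h import *
import sys
def run(x,y,tx,ty):
    f=np.radians(15);K=np.r_[ux,0]
    Rt=cv2.Rodrigues(K*f)[0]@down(UA);tz=Rt[:,2]
    b=unit(x,y,.032);g=b+.013*tz
    ctrl.goto(g+[0,0,.28],Rt);ctrl.command_gripper(.6)
    ctrl.move_l(g+[0,0,.06],vel=.2)
    print("desc contact",ctrl.move_l(g,vel=.05,contact_N=6),ctrl.current_tool_pos()-g)
    ctrl.command_gripper(0);print("width",ctrl.current_grip_width()*91,ctrl.current_grasp_force())
    ctrl.move_l(g+[0,0,.08],vel=.1);ctrl.move_l(g+[0,0,.28],vel=.2)
    ctrl.goto(tub(tx,ty,.25),down(TA));print("held",ctrl.current_grip_width()*91)
    p,P,im=shot("wrist",f"w_held{x}")
    ctrl.move_l(tub(tx,ty,.09),vel=.15)
    ctrl.move_l(tub(tx,ty,.03),vel=.05)
    print("floor",ctrl.move_l(tub(tx,ty,.0105),vel=.02,contact_N=3.5),ctrl.current_tool_pos(),ctrl.current_contact_force().round(1))
E
python3 - <<'E'
from ball import *
run(-.026,-.0015,.05,.05);print(ctrl.current_t())
E
```

```text
desc contact False [ 1.95922771e-04 -3.51509980e-05  2.85459599e-04]
width 38.42122358529185 30.00030130147934
held 38.050663120529784
floor True [ 0.57661975 -0.32324172  0.01151237] [0.2 0.1 7.5]
50.0167
```

View pics/w_held-0.026.png

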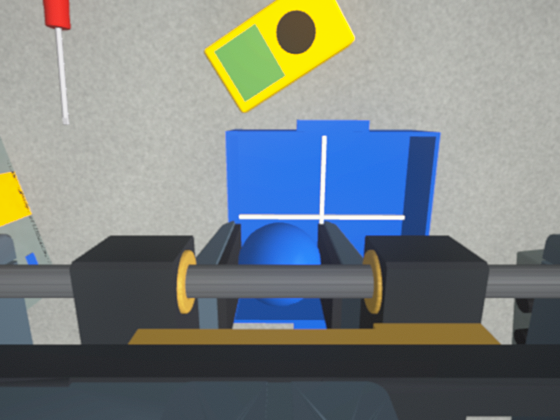

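The ball is held centrally over the tub and touched the floor at the expected height (7.5 N). I'll release it and do the green one.

```bash
python3 - <<'E'
from ball import *
def rel():
    t=ctrl.current_tool_pos();ctrl.move_l(t+[0,0,.0008],vel=.01)
    ctrl.command_gripper(.6);ctrl.sleep(.3);ctrl.move_l(t+[0,0,.1],vel=.05);ctrl.move_l(t+[0,0,.3],vel=.2)
rel()
run(.082,-.0015,-.05,.05);f=ctrl.current_grip_width()*91
if f>35:
    rel();ctrl.goto(tub(-.09,-.0,.33),down(TA));shot("wrist","w_tub")
print(ctrl.current_t())
E
```

```text
desc contact False [ 2.11018880e-04 -2.40646321e-05  3.47528399e-04]
width 38.4410548937282 30.00025302171707
held 38.29227000296367
floor True [ 0.47724569 -0.31226333  0.01151449] [0.2 0.1 7.6]
70.9667
```

View pics/w_tub.png

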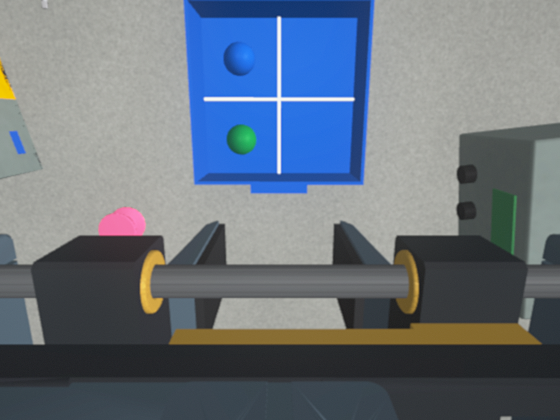

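Both balls sit on the tub floor in separate fields, blue at (239,58) and green at (241,139). Next I shut the cover from behind.

```bash
python3 - <<'E'
from h import *
ctrl.command_gripper(0)
R=down(UA)
ctrl.goto(unit(0,-.12,.36),R);ctrl.goto(unit(0,.2,.36),R)
ctrl.move_l(unit(0,.2,.19),vel=.2)
print(ctrl.move_l(unit(0,.0945,.19),vel=.08,contact_N=15))
r=.12
for th in np.arange(1.45,-.01,-.145):
    y=.075-r*np.cos(th)+.006*np.sin(th)+.0135;z=.07+r*np.sin(th)+.006*np.cos(th)
    c=ctrl.move_l(unit(0,y,z+.002),vel=.08,contact_N=15)
    if c: print("contact",th,ctrl.current_contact_force())
t=ctrl.current_tool_pos();print(t)
print(ctrl.move_l([t[0],t[1],.07],vel=.01,contact_N=8),ctrl.current_tool_pos(),ctrl.current_contact_force().round(1))
t=ctrl.current_tool_pos();ctrl.move_l([t[0],t[1],.36],vel=.2)
q=ctrl.current_q();ctrl.goto(unit(0,-.3,.36),R)
print(ctrl.current_t())
a=shot("top","top3")[2];b=shot("side","side3")[2]
cv2.imwrite("pics/v3.png",np.vstack([cv2.resize(a[120:330,120:500],(600,330)),cv2.resize(b[80:390,170:400],(364,490))[:270,:].repeat(1,0) if 0 else cv2.resize(b[180:390,170:550],(600,270))]))
p,P=cam("side");print("edge shut px",[w2px(p,P,unit(s*.125,-.075,.076))[0].round(1) for s in(1,-1)])
for n,f,roi in(("top",a,(130,205,240,320)),("side",b,(255,275,390,385))):
    p,P=cam(n);m=cv2.morphologyEx(mask(f,(5,150,100),(18,255,255),roi),cv2.MORPH_CLOSE,np.ones((5,5)));print(n,"handle",rect(p,P,m,.024))
E
```

```text
False
[0.5846868  0.03521982 0.07774094]
True [0.58514952 0.03522661 0.07618233] [-1.9 -0.4  8.8]
83.9
edge shut px [array([224.3, 196. ]), array([314.3, 195.1])]
top handle (array([355.4, 318.7]), array([50.8, 23.5]), 45.1)
side handle (array([346.3, 315.9]), array([82.7, 24.9]), 46.8)
```

View pics/v3.png

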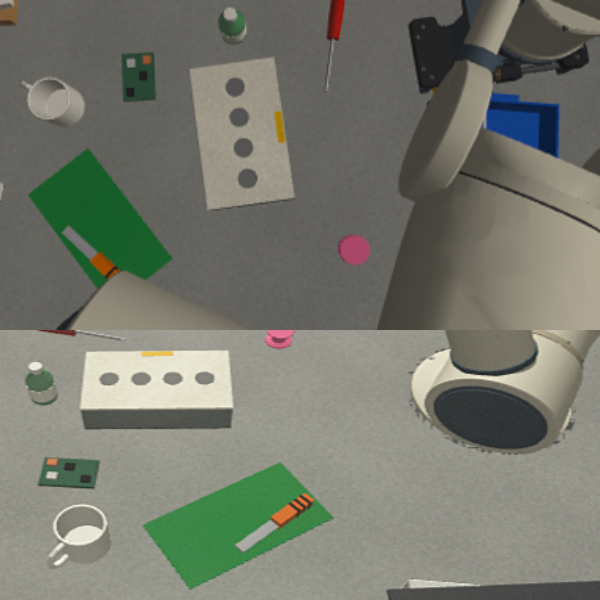

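The cover is shut: its edge is at row ~195.6, predicted 195–196, and the fingers stopped at 76 mm. The pry was knocked, but its origin is still about (-58, +35) mm in the mat frame, flat and well inside. Handing in.

```bash
python3 -c "
from bench import ctrl
print(ctrl.sign_off(),ctrl.current_t())"
```

```text
the job is handed in; nothing more can be done
the job is handed in; nothing more can be done
```

I handed the job in, but sign-off returned no verdict: both balls present (blue, green) were set down on the tub floor, the cover is shut and the pry tool lies flat on the mat, though I brushed the cover partly shut once and had to push it open again.

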